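Clip a stone-slice holder onto the inspection stage

ROBOT

A 6-joint arm with a two-finger parallel gripper is mounted at the origin on the work surface. World frame = base frame: x ahead of the robot, y to its left, z up, the work surface at z = 0. Lengths are in m, angles in rad, forces in N, time in s.
With the tool pointing down it reaches from about 0.35 to 0.975 m from the base axis. Payload 7.1 kg.
Tool frame: the origin (TCP) lies on the centre line of the jaws, within the pads' length; the fingertips stand 14 mm ahead of it and the grasp point (between the pads) lies 5 mm behind it; z points along the fingers, y is the line along which they close (so a half turn about z gives the same grasp; the last joint's range is limited). The gripper opens to 88 mm and grips with 3 to 60 N. Pads are 20 mm wide; open, the fingers measure 115 mm over their backs; the gripper's body (75 mm by 178 mm) begins 61 mm behind the grasp point.
Start: joints at [-1.126, 0.423, 1.63, -0, 1.089, -0.019], TCP at [0.28, -0.559, 0.237] pointing down, gripper open.
Joint ranges: [-3, 3], [-0.9, 2.11], [0.09, 2.58], [-1.31, 4.45], [0.11, 2.69], [-2.54, 2.54]. Speed limits (rad/s): [2.39, 2.39, 3.01, 3.14, 3.14, 3.14].

INTERFACE

Orientations are given as a 3x3 rotation matrix whose columns are the frame's x, y, z axes.
In Python, from bench import read_state, camera, hand_in, outline_of gives the robot as it stands. The module is installed in compiled form; this text tells all that it offers.
- The arm moves only by the tool play_rows, never from a script. Its argument "increments" is a list of rows, each an object with "linear": the shift along the tool's x, y, z in units of 25 mm (1.0 is 25 mm), a list of three; "roll": the turn about the tool's z in units of 8 degrees (1.0 is 8 degrees). A call has 1 to 10 rows; each row shifts and turns the commanded pose from where the row before left it, along the tool's axes as they then stand; what a row does not reach is not made up. A row lasts 1/8 s, in which the tool goes at most 62.5 mm and 10.7 degrees, less where a joint would pass 70% of its speed; a pose out of reach is approached as far as the arm can. A call is refused whole if a number of a shift passes 1 or a number of a turn 1, either way. A call with a gripper value outside its range is refused whole. "gripper" is the closure, from -1 (fully open) to 1 (shut), set as the call begins (left out, the last holds). The fingers move at their own pace and stop on an object; the grip force is fixed at half the most. Time passes only in rows, so rows that do not move let the fingers close. It gives the time, the measured TCP pose, the force, the opening and the grip force at its end, in the units of the state.
- read_state(): the state, without advancing time (a new reading comes with each control period).
- camera(name): name is "side" or "top" or "wrist"; returns a dict with "img" (420x560x3 uint8, red, green, blue), "range_z" (420x560 float32, m along the optical axis (not along the pixel's ray), 0 where there is no reading), "fx", "fy", "cx", "cy" (pixels), "rvec" (rotation vector, rad) and "tvec" (3), from world to camera coordinates, as OpenCV has them. Camera axes: x right, y down, z forward; pixel columns grow to the right and rows downward; lengths in m; the calibration is good to about 2 mm. The wrist camera is an equidistant fisheye: a pixel r from the principal point sees the ray r / f radians off the axis. A picture is of the moment at which its call begins.
- hand_in(): hands the job in; it is judged then, once.
Trained networks look in a picture, given as the dict that the camera call returned (one of the last four; its "shot" number tells which), for a name from the list of things; names that differ only in an ending like _2 or _b are one class to them, and where a whole thing is asked for, a point or a joint stands for the part that bears it (a point fixed in the world has none). Each returns a list of dicts, best first, with "score" (0 to 1); they miss things now and then, are a little off and sometimes report something else, mostly with a low value. They report only what shows in the picture. A call takes as long as a camera call. They do not tell look-alikes from the thing itself.
- outline_of(label, picture): "mask" (420x560 bool, what is visible of it) and "rect" ([left, top, width, height] in pixels, round what is visible of it).
The state is a dict: "t": time; "joints": joint angles; "qd": joint speeds; "effort": joint torques, N m; "tool_pos": TCP position; "ee_rot": TCP orientation; "contact_force": force on the tool from outside, world axes, zero at the start; "torque": the same for the moment, N m; "opening": opening from 0.0 (shut) to 1.0 (fully open); "grip_force": force on a finger pad.
Only numpy, scipy, OpenCV 4.12 (cv2) and the standard library are available. Lean on these libraries where they do the work, as an engineer would, in place of code of your own. Each camera call takes 0.05 s, during which the arm holds its last target. There are 200 camera calls.

TASK

Lift the spring clip of the inspection stage until it stays up by itself, then take the flat aluminium slice holder from its wooden rest and slide it, plain end first, flat between the guide rails until it rests against the back stop. Then lower the clip onto it and let go, leaving it clamped there. The polished stone in the holder chips easily: bring it gently up to the stop, lower the clip under control rather than letting it snap down, and do not disturb the jar, the loupe or the cup.

Things in the scene. Friction and masses are not known exactly. Their poses are not given: they have to be found in the camera images.
- stage: Fixed inspection stage. Origin at table height under the slot line; x along the slot, inwards from the open mouth, y across, z up. Grey base plate x -80 to 120, y -55 to 55, 8 mm thick. The holder (slice) slides on a surface at z = 35 mm: from x = -80 to 0 a tongue only 18 mm wide (it overhangs, so fingers fit beside), from x = 0 to 60 mm 64 mm wide, with the rails.
- slot_mouth (a point): Point on the sliding surface at stage x = 0, y = 0, z = 35 mm, where the two aluminium guide rails begin: 43 mm apart inside, 10 mm wide, x = 0 to 60 mm, tops 9 mm above the surface, with flared ends reaching out to x = -14 mm. Between them, across the slot, lies the brass back stop: 12 mm thick along x, 40 mm wide, 10 mm high, fixed.
- stop_range (a point): Middle of the range of the back stop's mouth-side face: stage x = 32, y = 0, z = 35 mm. The stop is adjustable and not measured: its face stands anywhere from 8 mm before to 8 mm beyond this point (stage x 24 to 40 mm), so find it by feel. Pressing the holder on it with more than 15 N chips the stone.
- clip_hinge (a point): Point on the clip's hinge axis, at stage x = 85, y = 0, z = 56 mm; the axis is the stage's y. The hinge cheeks reach from stage x = 73 to 97 mm, are 36 mm wide over all and 64 mm high.
- clip (a joint): Spring clip angle (rad): 0 down, grows as lifted, upper stop 1.1. Over-centre spring: below 0.55 it pulls down (4 to 5 N at the knob near 0), above 0.55 it pushes up and holds the clip open. Its 8 x 14 mm rubber foot comes down at stage x = 12 mm, at 0 ending 2 mm above the surface; resting on the holder it reads about 0.07. Over 25 N from the clip, or letting it snap down, chips the stone.
- clip_knob (a point): Centre of the black round knob on the clip's free end: cylinder 16 mm in diameter, 20 mm long along the stage's y, to be pinched from above across its 20 mm. Clip down: stage x = -5, y = 0, z = 70 mm, i.e. 90 mm before and 14 mm above clip_hinge; it swings about that, up and towards +x. The arm is 14 mm wide.
- slice: Loose flat aluminium holder with a pale polished stone inlaid in its top, 110 x 40 x 7 mm, 65 to 105 g; origin at the centre of its underside, x along its length, y across, z up. Two finger notches, one in each long side, from x = -41 to -13 mm, leave a waist 28 mm wide and 28 mm long for the gripper. It lies on the rest; the plain +x end goes in first.
- rest: Fixed wooden rest: foot 120 x 80 x 8 mm and on it a rib 100 mm long (x) and 18 mm wide, top at z = 30 mm, on which the holder lies lengthwise and overhangs on both sides. Origin at the centre of its underside.
- jar: Bystander: closed amber glass jar, 48 mm across, 45 mm high; leave alone. Origin: underside centre.
- loupe: Bystander: loupe, steel eyepiece 32 mm across, 18 mm high, with a flat black handle; leave alone. Origin: underside centre of the eyepiece.
- cup: Bystander: small open steel cup, 48 mm across, 40 mm high; leave alone. Origin: underside centre.
- slice_tip (a point): Middle of the holder's plain end: its x = 55, y = 0, z = 3.5 mm.
There are look-alikes about, which are no part of the job. There is more than one size of the slice; the one meant has the size given above.

How it is judged:
By the outcome, as a careful person would: the job done as asked, in the order asked, and still so for the second after the job is handed in, with the robot touching nothing.
It also fails if it takes over 72 s, if anything falls off the work surface, if the arm or the gripper's body presses on something with over 40 N, if the wrist force passes 120 N, or if a joint passes its speed limit or range.

## Working session

There is one attempt and no reset: what is moved stays moved. The work goes in short steps, Python scripts to look and compute and a tool call to move; the robot and the scene stay as the last step left them, time stands still between calls to the robot, and variables do not carry over. Pictures are saved under pics/ and viewed, at most 10 in all, crops included, and the job is handed in when it is done.

Besides the shell and the picture viewer there is one more tool, called after ">>>" as name(argument=value, ...) on one line, values as JSON. play_rows: Moves the arm, as the interface text tells. Its arguments: {"type":"object","properties":{"increments":{"type":"array","items":{"type":"object","properties":{"linear":{"type":"array","items":{"type":"number"}},"roll":{"type":"number"}}}},"gripper":{"type":"number"}},"required":["increments"]}

```bash
mkdir -p pics
cat > h.py <<'E'
import numpy as np, cv2
from bench import read_state, camera, hand_in, outline_of
def world(p, mask=None):
    R=cv2.Rodrigues(np.array(p['rvec'],float))[0]; t=np.array(p['tvec'],float).ravel()
    z=p['range_z']; v,u=np.nonzero((z>0) if mask is None else (mask&(z>0)))
    d=z[v,u]; c=np.stack([(u-p['cx'])/p['fx']*d,(v-p['cy'])/p['fy']*d,d],1)
    return (c-t)@R, u, v
def save(p,n): cv2.imwrite('pics/'+n+'.png',p['img'][:,:,::-1])
E
python3 - <<'E'
from h import *
s=read_state(); print(s)
for n in ('top','side'):
    p=camera(n); save(p,n+'0')
    print(n,p['fx'],p['tvec'])
    for l in ('slice','stage','rest','clip_knob','clip','jar','loupe','cup'):
        for o in outline_of(l,p):
            P,u,v=world(p,o['mask']); 
            if len(P): print(l,round(o['score'],2),o['rect'],np.round(np.median(P,0),3),np.round(np.percentile(P,2,axis=0),3),np.round(np.percentile(P,98,axis=0),3))
a=cv2.imread('pics/top0.png');b=cv2.imread('pics/side0.png')
E
```

```text
{'t': 0.0, 'joints': array([-1.12600544e+00,  4.23832049e-01,  1.63070659e+00,  1.88051861e-06,
        1.08859524e+00, -1.90098503e-02]), 'qd': array([ 0.00045026,  0.00046098, -0.00028154, -0.00067575, -0.00033395,
        0.00067046]), 'effort': array([ 1.39006213e-03, -5.44621718e+01, -2.73673546e+01,  6.43742527e-02,
        2.26594537e-02, -1.47397200e-04]), 'tool_pos': array([ 0.27937716, -0.55847246,  0.23590066]), 'ee_rot': array([[ 8.94359100e-01,  4.47349261e-01, -6.61634887e-04],
       [ 4.47349750e-01, -8.94358018e-01,  1.39197612e-03],
       [ 3.09610229e-05, -1.54090871e-03, -9.99998812e-01]]), 'contact_force': array([-1.36055848,  0.17564043, -0.1711104 ]), 'torque': array([-0.00195918, -0.0195211 , -0.01800819]), 'grip_force': 0.0, 'opening': 1.0014338903763444}
top 489.27371308557633 [0.05726826 0.56950632 1.13259419]
slice 0.73 [125.8, 194.4, 65.8, 55.2] [0.551 0.363 0.01 ] [ 0.498  0.287 -0.   ] [0.607 0.425 0.014]
slice 0.64 [212.6, 179.5, 13.9, 50.5] [0.588 0.2   0.037] [0.533 0.179 0.028] [0.638 0.219 0.041]
slice 0.62 [226.7, 108.4, 57.6, 56.3] [0.758 0.123 
[... 1668 characters left out ...]
97.2, 161.0, 109.7] [ 0.573 -0.245  0.01 ] [ 0.493 -0.283  0.004] [ 0.685 -0.179  0.067]
stage 0.64 [225.3, 195.7, 60.2, 21.2] [0.571 0.183 0.009] [0.521 0.157 0.002] [0.634 0.225 0.025]
rest 0.72 [227.0, 192.8, 63.4, 23.5] [0.572 0.184 0.009] [0.521 0.157 0.003] [0.636 0.229 0.026]
clip 0.74 [347.0, 308.4, 72.8, 30.5] [ 0.599 -0.23   0.057] [ 0.56  -0.239  0.035] [ 0.665 -0.207  0.078]
jar 0.97 [351.4, 221.2, 27.9, 31.6] [ 0.71  -0.031  0.034] [ 0.696 -0.042  0.004] [ 0.736 -0.002  0.047]
loupe 0.73 [271.1, 246.6, 40.7, 15.4] [ 0.568 -0.006  0.008] [ 0.546 -0.015  0.001] [0.61  0.012 0.02 ]
cup 0.59 [176.5, 250.4, 27.2, 38.6] [ 0.394 -0.008  0.027] [ 0.373 -0.022  0.003] [0.413 0.022 0.041]
```

Run:
```python
import cv2
a=cv2.imread('pics/top0.png')[95:305,110:440]
b=cv2.imread('pics/side0.png')[140:420,170:460]
cv2.imwrite('pics/topc.png',cv2.resize(a,None,fx=2.4,fy=2.4,interpolation=cv2.INTER_CUBIC))
cv2.imwrite('pics/sidec.png',cv2.resize(b,None,fx=2.1,fy=2.1,interpolation=cv2.INTER_CUBIC))
```

```text
(no output)
```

View pics/topc.png

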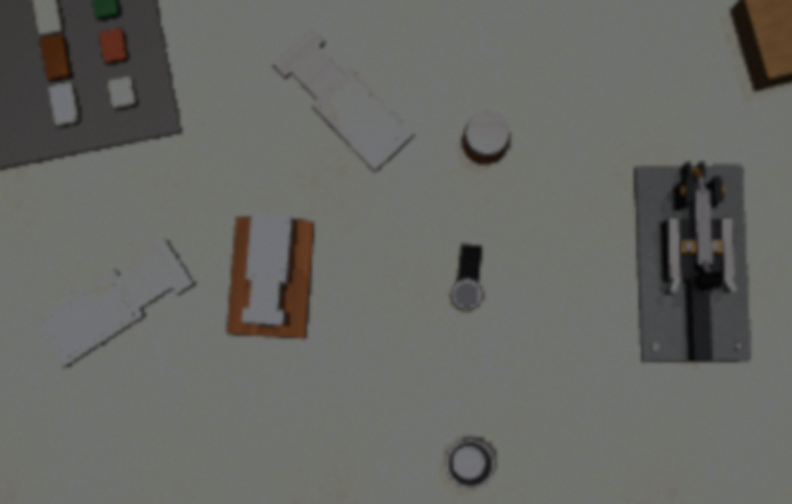

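View pics/sidec.png

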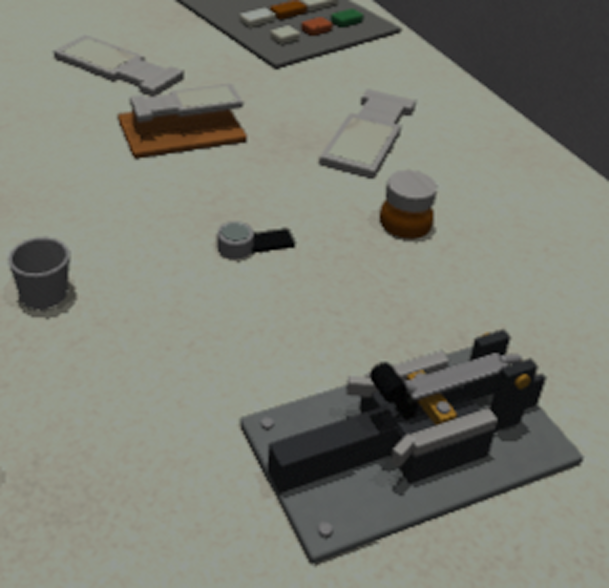

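The wanted slice is the one on the wooden rest, at top px (219,205), with its notches towards the robot. The look-alikes lie on the table at (158,222) and (255,136) and are larger. The stage is at (399,204) with its mouth towards the robot. Next I fit the poses.

```bash
cat >> h.py <<'E'
def rectfit(P,zlo,zhi):
    Q=P[(P[:,2]>zlo)&(P[:,2]<zhi)][:,:2].astype(np.float32)
    # drop stray points
    c=np.median(Q,0); Q=Q[np.linalg.norm(Q-c,axis=1)<.14]
    r=cv2.minAreaRect(Q*1000); return np.round(r[0],1),np.round(r[1],1),round(r[2],2),len(Q)
E
python3 - <<'E'
from h import *
for n in ('top','side'):
    p=camera(n)
    P,u,v=world(p); 
    m=(P[:,0]>.4)&(P[:,0]<.75)&(P[:,1]<-.12)&(P[:,1]>-.35)
    S=P[m]; print(n,'table z',np.median(P[:,2]),'plate',rectfit(S,.0055,.0125))
    for nm,a,b,lo,hi in(('cheek/top',0,0,.058,.066),('arm',0,0,.066,.09),('rails',0,0,.041,.048),('tongue',0,0,.030,.038)):
        Q=S[(S[:,2]>lo)&(S[:,2]<hi)]; 
        if len(Q): print(nm,len(Q),np.round(Q.mean(0),4),np.round(Q.min(0),3),np.round(Q.max(0),3))
    m=(P[:,0]>.48)&(P[:,0]<.7)&(P[:,1]<.26)&(P[:,1]>.12)
    S=P[m]; print('slice',rectfit(S,.031,.045),np.median(S[(S[:,2]>.031)][:,2])); print('restfoot',rectfit(S,.0055,.011))
    # direction of slice by PCA/ median width bins
    Q=S[S[:,2]>.031]
    for x in np.arange(.53,.645,.01):
        q=Q[(Q[:,0]>=x)&(Q[:,0]<x+.01)]
        if len(q): print(round(x,3),np.round([q[:,1].min(),q[:,1].max(),q[:,2].mean()],4))
E
```

```text
top table z -0.0005023253382611668 plate (array([ 572.4, -234.9]), array([228.3, 236.8]), 89.77, 1816)
cheek/top 121 [ 0.6402 -0.226   0.0614] [ 0.577 -0.247  0.058] [ 0.667 -0.206  0.066]
arm 78 [ 0.5772 -0.2271  0.0744] [ 0.56  -0.242  0.066] [ 0.666 -0.211  0.082]
rails 296 [ 0.6004 -0.2262  0.0439] [ 0.531 -0.259  0.041] [ 0.679 -0.195  0.048]
tongue 506 [ 0.5737 -0.2249  0.0344] [ 0.493 -0.255  0.03 ] [ 0.691 -0.195  0.038]
slice (array([585.3, 200.6]), array([ 41. , 110.2]), 84.83, 736) 0.03676305792276483
restfoot (array([594.9, 188.9]), array([136.8, 206. ]), 89.99, 697)
0.53 [0.1849 0.2229 0.0362]
0.54 [0.1847 0.223  0.0367]
0.55 [0.1899 0.2157 0.0367]
0.56 [0.1875 0.216  0.0365]
0.57 [0.1808 0.2207 0.0367]
0.58 [0.1802 0.2186 0.0369]
0.59 [0.1802 0.2187 0.0369]
0.6 [0.1782 0.2191 0.037 ]
0.61 [0.1782 0.2164 0.0368]
0.62 [0.1765 0.2163 0.0364]
0.63 [0.1759 0.2165 0.0371]
0.64 [0.2023 0.214  0.0373]
side table z 0.0010368789159226639 plate (array([ 592.4, -228.7]), array([201.2, 110.6]), 0.55, 4945)
cheek/top 304 [ 0.6482 -0.2304  0.0622] [ 0.563 -0.249  0.058] [ 0.67  -0.207  0.066]
arm 214 [ 0.5654 -0.2311  0.0744] [ 0.559 -0.24   0.066] [ 0.575 -0.218  0.079]
rails 860 [ 0.6021 -0.236   0.0442] [ 0.558 -0.262  0.041] [ 0.669 -0.196  0.048]
tongue 1568 [ 0.5654 -0.2341  0.0348] [ 0.492 -0.262  0.03 ] [ 0.69  -0.196  0.038]
slice (array([585.6, 199.1]), array([ 44.2, 110.4]), 85.62, 571) 0.037362387805392326
restfoot (array([579.9, 197. ]), array([ 80.5, 119.6]), 85.34, 614)
0.53 [0.1812 0.2234 0.0366]
0.54 [0.1805 0.2206 0.0369]
0.55 [0.1863 0.2147 0.0367]
0.56 [0.1847 0.2176 0.0367]
0.57 [0.1785 0.2203 0.0367]
0.58 [0.1774 0.217  0.0369]
0.59 [0.1766 0.2196 0.0371]
0.6 [0.1764 0.2175 0.0371]
0.61 [0.1767 0.218  0.0369]
0.62 [0.1743 0.2181 0.0368]
0.63 [0.173  0.2167 0.0369]
0.64 [0.1982 0.2125 0.0368]
```

>>> play_rows(increments=[{"linear": [0, 0, 0], "roll": 0.83}, {"linear": [0, 0, 0], "roll": 0.83}, {"linear": [0, 0, 0], "roll": 0.83}, {"linear": [0, 0, 0], "roll": 0.83}, {"linear": [1, -1, 0]}, {"linear": [1, -1, 0]}, {"linear": [1, -1, 0]}, {"linear": [1, -1, 0]}, {"linear": [1, -1, 0]}, {"linear": [1, -1, 0]}])

```text
invalid input at $.increments[4]: expected keys linear, roll
```

>>> play_rows(increments=[{"linear": [1, -1, 0]}, {"linear": [1, -1, 0]}, {"linear": [1, -1, 0]}, {"linear": [0.6, -1, 0]}, {"linear": [0, -1, 0]}, {"linear": [0, -1, 0]}, {"linear": [0, -1, 0]}, {"linear": [0, -0.3, 0]}, {"linear": [0, 0, 0]}])

```text
invalid input at $.increments[0]: expected keys linear, roll
```

```bash
cat >> h.py <<'E'
def wworld(p, mask=None):
    R=cv2.Rodrigues(np.array(p['rvec'],float))[0]; t=np.array(p['tvec'],float).ravel()
    z=p['range_z']; v,u=np.nonzero((z>0) if mask is None else (mask&(z>0)))
    a=(u-p['cx'])/p['fx']; b=(v-p['cy'])/p['fy']; th=np.hypot(a,b)+1e-9; k=np.tan(th)/th
    d=z[v,u]; ok=th<1.3
    return (np.stack([a*k*d,b*k*d,d],1)-t)[ok]@R,u[ok],v[ok]
E
python3 - <<'E'
from h import *
s=read_state(); print(s['tool_pos'],s['ee_rot'],s['contact_force'])
p=camera('wrist'); save(p,'w1'); print(p['fx'],p['cx'],p['cy'])
P,u,v=wworld(p); print('table',np.median(P[:,2]))
m=(P[:,0]>.4)&(P[:,0]<.75)&(P[:,1]<-.12)&(P[:,1]>-.35)
np.save('P.npy',P[m]); S=P[m]; print(len(S))
print('plate',rectfit(S,.005,.0125))
Q=S[(S[:,2]>.040)&(S[:,2]<.047)]
for x in np.arange(.55,.64,.01):
    q=np.sort(Q[(Q[:,0]>=x)&(Q[:,0]<x+.01)][:,1]*1000)
    print(round(x,3),np.round(q[::max(1,len(q)//14)],1))
Q=S[(S[:,2]>.066)]; print('knob',np.round(Q.min(0),4),np.round(Q.max(0),4))
E
```

```text
[ 0.2796186  -0.55895607  0.23668409] [[ 8.94370052e-01  4.47327855e-01  2.59832012e-05]
 [ 4.47327855e-01 -8.94370052e-01 -6.18097206e-06]
 [ 2.04736761e-05  1.71510860e-05 -1.00000000e+00]] [-0.10799643 -0.11496085 -0.60131364]
325.19226210127806 288.3926135395787 210.9095690162177
table 0.0007120968514816671
810
plate (array([0., 0.]), array([0., 0.]), 0.0, 0)
0.55 []
0.56 []
0.57 []
0.58 []
0.59 []
0.6 []
0.61 []
0.62 []
0.63 []
  return _methods._mean(a, axis=axis, dtype=dtype,
  ret = um.true_divide(
Traceback (most recent call last):
ValueError: zero-size array to reduction operation minimum which has no identity
```

View pics/w1.png

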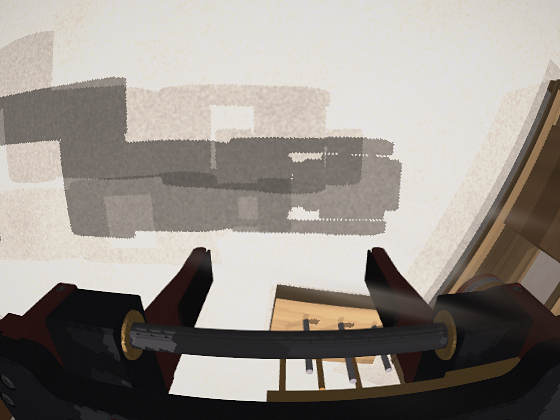

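The moves were refused because every row needs a roll. The picture shows only the fingers (at (190,290) and (390,290)) over an empty table.

>>> play_rows(increments=[{"linear": [0, 0, 0], "roll": 0.83}, {"linear": [0, 0, 0], "roll": 0.83}, {"linear": [0, 0, 0], "roll": 0.83}, {"linear": [0, 0, 0], "roll": 0.83}, {"linear": [1, -1, 0], "roll": 0}, {"linear": [1, -1, 0], "roll": 0}, {"linear": [1, -1, 0], "roll": 0}, {"linear": [1, -1, 0], "roll": 0}, {"linear": [1, -1, 0], "roll": 0}, {"linear": [1, -1, 0], "roll": 0}])

```text
t: 2.3
tool_pos: [0.4304, -0.4081, 0.2368]
ee_rot: [[1.0, 0.0, 0.0], [0.0, -1.0, -0.0], [0.0, 0.0, -1.0]]
contact_force: [-0.3, -0.1, 0.3]
opening: 0.997
grip_force: 0.0
```

>>> play_rows(increments=[{"linear": [1, -1, 0], "roll": 0}, {"linear": [1, -1, 0], "roll": 0}, {"linear": [1, -1, 0], "roll": 0}, {"linear": [0.6, -1, 0], "roll": 0}, {"linear": [0, -1, 0], "roll": 0}, {"linear": [0, -1, 0], "roll": 0}, {"linear": [0, -1, 0], "roll": 0}, {"linear": [0, -0.3, 0], "roll": 0}, {"linear": [0, 0, 0], "roll": 0}])

```text
t: 3.42
tool_pos: [0.5193, -0.2262, 0.2369]
ee_rot: [[1.0, 0.001, 0.0], [0.001, -1.0, -0.0], [0.0, 0.0, -1.0]]
contact_force: [-0.3, -0.0, -0.5]
opening: 0.999
grip_force: 0.0
```

Run:
```python
from h import *
s=read_state(); print(s['t'],s['tool_pos'],s['ee_rot'],s['contact_force'])
p=camera('wrist'); save(p,'w2')
P,u,v=wworld(p); print('table',np.median(P[:,2]))
m=(P[:,0]>.4)&(P[:,0]<.75)&(P[:,1]<-.12)&(P[:,1]>-.35)
S=P[m]; print(len(S))
if len(S)>9:
  print('plate',rectfit(S,.005,.0125))
  Q=S[(S[:,2]>.040)&(S[:,2]<.047)]
  for x in np.arange(.55,.64,.01):
    q=np.sort(Q[(Q[:,0]>=x)&(Q[:,0]<x+.01)][:,1]*1000)
    print(round(x,3),np.round(q[::max(1,len(q)//14)],1))
  Q=S[(S[:,2]>.066)&(S[:,2]<.085)&(S[:,0]<.577)]; print('knob',np.round(Q.min(0),4),np.round(Q.max(0),4))
```

```text
3.425 [ 0.51932221 -0.22619054  0.236937  ] [[ 9.99999636e-01  8.19683378e-04  2.37527919e-04]
 [ 8.19762797e-04 -9.99999608e-01 -3.34454019e-04]
 [ 2.37253679e-04  3.34648614e-04 -9.99999916e-01]] [-0.33501115 -0.03533391 -0.51043557]
table 0.0008294023260158943
108075
plate (array([ 591.7, -226.5]), array([199.9, 111.3]), 0.31, 9838)
0.55 [-259.4 -258.4 -257.5 -256.4 -255.4 -255.3 -254.3 -199.4 -198.4 -198.4
 -197.4 -197.3 -196.4 -195.1 -194.3]
0.56 [-259.6 -256.4 -255.3 -254.3 -254.  -252.9 -251.2 -248.8 -202.7 -201.6
 -200.5 -199.4 -198.5 -197.4 -194.2]
0.57 [-258.4 -257.2 -255.1 -254.  -252.  -250.9 -249.8 -205.  -203.9 -202.8
 -200.8 -199.7 -198.6 -196.5 -195.4]
0.58 [-258.2 -256.  -254.9 -253.8 -251.8 -250.8 -249.6 -204.9 -204.  -202.9
 -201.8 -199.8 -198.7 -197.6 -195.7]
0.59 [-257.1 -255.7 -253.7 -251.7 -249.6 -246.4 -240.2 -235.  -214.4 -207.3
 -203.  -200.8 -198.8 -196.8 -194.6]
0.6 [-256.9 -254.7 -252.5 -249.5 -247.5 -243.2 -237.1 -234.  -216.5 -210.3
 -206.2 -203.  -200.  -197.8 -195.6]
0.61 [-257.9 -256.7 -255.6 -253.6 -252.5 -251.4 -249.4 -248.4 -205.1 -203.1
 -202.1 -200.9 -199.  -197.9 -196.8]
0.62 [-257.8 -256.5 -254.6 -253.4 -251.5 -250.3 -248.3 -205.1 -204.  -202.1
 -201.  -199.  -197.8 -195.9]
0.63 [-257.6 -256.6 -255.6 -255.5 -254.5 -253.5 -253.5 -252.5 -251.4 -250.5
 -249.3 -248.3 -204.1 -203.1 -202.1 -201.  -200.  -198.9 -197.8 -196.8
 -195.9]
knob [ 0.5598 -0.2363  0.066 ] [ 0.5768 -0.2171  0.0794]
```

View pics/w2.png

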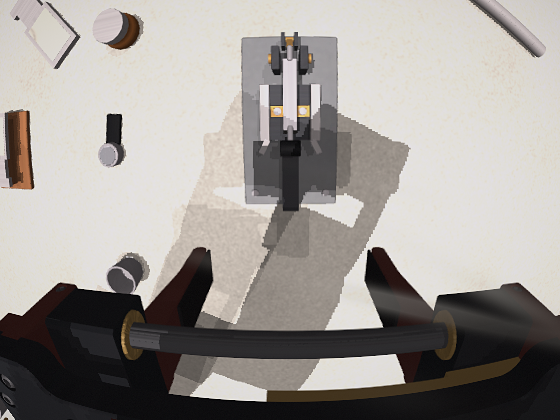

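The wrist view shows the stage at (290,120), with the knob at (290,147) and the brass stop at (290,112). The clip is down and nothing is in the way. I'll go to the knob now.

>>> play_rows(gripper=-0.4, increments=[{"linear": [0.64, 0, 0], "roll": -0.05}, {"linear": [0.64, 0, 0.5], "roll": 0}, {"linear": [0.64, 0.02, 1], "roll": 0}, {"linear": [0, 0, 1], "roll": 0}, {"linear": [0, 0, 1], "roll": 0}, {"linear": [0, 0, 1], "roll": 0}, {"linear": [0, 0, 1], "roll": 0}, {"linear": [0, 0, 0.8], "roll": 0}, {"linear": [0, 0, 0.56], "roll": 0}, {"linear": [0, 0, 0], "roll": 0}])

```text
t: 4.72
tool_pos: [0.5671, -0.2265, 0.0639]
ee_rot: [[1.0, 0.007, -0.002], [0.007, -1.0, 0.001], [-0.002, -0.001, -1.0]]
contact_force: [1.0, 0.0, 0.8]
opening: 0.704
grip_force: 0.0
```

>>> play_rows(gripper=1, increments=[{"linear": [0, 0, 0], "roll": 0}, {"linear": [0, 0, 0], "roll": 0}, {"linear": [0, 0, 0], "roll": 0}, {"linear": [0, 0, 0], "roll": 0}, {"linear": [0, 0, 0], "roll": 0}, {"linear": [0, 0, 0], "roll": 0}])

```text
t: 5.48
tool_pos: [0.5677, -0.2276, 0.0655]
ee_rot: [[1.0, 0.007, 0.001], [0.007, -1.0, -0.001], [0.001, 0.001, -1.0]]
contact_force: [-1.1, -5.5, 1.1]
opening: 0.226
grip_force: 30.0
```

Run:
```python
from h import *
print(read_state()['contact_force'])
p=camera('side'); save(p,'s3'); im=p['img'][270:420,270:470,::-1]
cv2.imwrite('pics/s3c.png',cv2.resize(p['img'][230:420,250:480,::-1],None,fx=3,fy=3,interpolation=cv2.INTER_CUBIC))
def kn(th):  # knob offsets in stage x,z
    return np.array([-90*np.cos(th)+14*np.sin(th), 90*np.sin(th)+14*np.cos(th)])
ths=np.linspace(0,1.06,16); K=np.array([kn(t) for t in ths]); print(np.round(np.diff(K,axis=0)/25,3).tolist(), K[-1]-K[0])
```

```text
[-1.05315836 -5.5429758   1.08154037]
[[0.049, 0.253], [0.066, 0.249], [0.084, 0.243], [0.101, 0.237], [0.117, 0.229], [0.133, 0.22], [0.148, 0.21], [0.163, 0.199], [0.176, 0.187], [0.189, 0.175], [0.201, 0.161], [0.212, 0.146], [0.222, 0.131], [0.23, 0.115], [0.238, 0.098]] [58.21448939 71.35620256]
```

View pics/s3c.png

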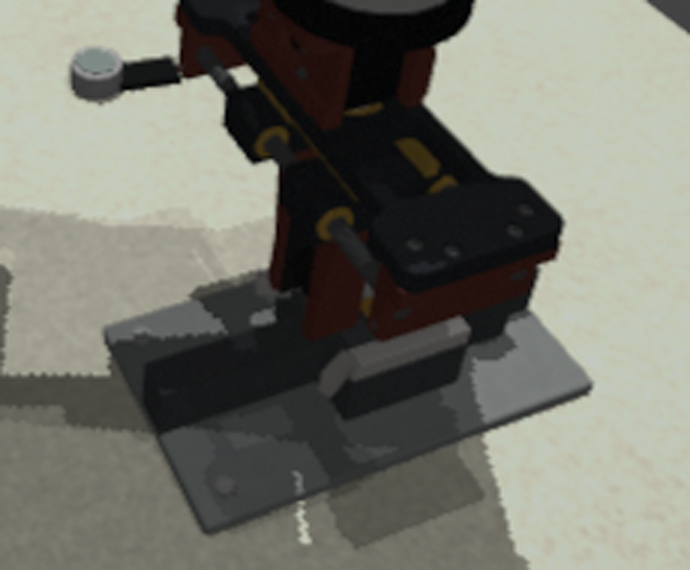

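The knob is pinched: the opening of 0.226 is about 20 mm, and the jaws straddle the arm at crop px (330,290). The knob sits about 1 mm further towards -y than I estimated. Lifting along the arc.

>>> play_rows(increments=[{"linear": [0.05, 0.04, -0.25], "roll": 0}, {"linear": [0.066, 0, -0.25], "roll": 0}, {"linear": [0.084, 0, -0.243], "roll": 0}, {"linear": [0.1, 0, -0.237], "roll": 0}, {"linear": [0.117, 0, -0.23], "roll": 0}, {"linear": [0.133, 0, -0.22], "roll": 0}, {"linear": [0.148, 0, -0.21], "roll": 0}, {"linear": [0.163, 0, -0.2], "roll": 0}, {"linear": [0.176, 0, -0.187], "roll": 0}])

```text
t: 6.65
tool_pos: [0.5938, -0.2274, 0.1164]
ee_rot: [[1.0, 0.007, 0.0], [0.007, -1.0, 0.0], [0.0, -0.0, -1.0]]
contact_force: [-0.6, -2.7, -2.2]
opening: 0.23
grip_force: 30.0
```

>>> play_rows(increments=[{"linear": [0.19, 0, -0.175], "roll": 0}, {"linear": [0.2, 0, -0.16], "roll": 0}, {"linear": [0.21, 0, -0.146], "roll": 0}, {"linear": [0.222, 0, -0.131], "roll": 0}, {"linear": [0.23, 0, -0.115], "roll": 0}, {"linear": [0.238, 0, -0.098], "roll": 0}, {"linear": [0, 0, 0], "roll": 0}, {"linear": [0, 0, 0], "roll": 0}])

```text
t: 7.65
tool_pos: [0.6265, -0.2273, 0.137]
ee_rot: [[1.0, 0.007, 0.002], [0.007, -1.0, -0.0], [0.002, 0.0, -1.0]]
contact_force: [0.9, 0.0, 4.6]
opening: 0.228
grip_force: 30.0
```

>>> play_rows(gripper=-0.4, increments=[{"linear": [0, 0, 0], "roll": 0}, {"linear": [0, 0, 0], "roll": 0}, {"linear": [0, 0, 0], "roll": 0}, {"linear": [0, 0, -0.5], "roll": 0}, {"linear": [0, 0, -1], "roll": 0}, {"linear": [0, 0, -1], "roll": 0}, {"linear": [0, 0, -1], "roll": 0}, {"linear": [-0.5, 0, -0.5], "roll": 0}])

```text
t: 8.65
tool_pos: [0.6139, -0.2276, 0.2387]
ee_rot: [[1.0, 0.008, 0.003], [0.008, -1.0, -0.001], [0.003, 0.001, -1.0]]
contact_force: [-0.4, 0.4, 0.2]
opening: 0.704
grip_force: 0.0
```

Run:
```python
from h import *
print(read_state()['tool_pos'])
p=camera('side')
for o in outline_of('clip_knob',p)+outline_of('clip',p):
    P,u,v=world(p,o['mask']); print(o['score'],o['rect'],np.round(np.percentile(P,[2,98],axis=0),3))
P,u,v=world(p); S=P[(abs(P[:,0]-.63)<.05)&(abs(P[:,1]+.227)<.03)&(P[:,2]>.1)&(P[:,2]<.16)]; print(len(S),np.round(S.min(0),3),np.round(S.max(0),3))
```

```text
[ 0.61393145 -0.22760508  0.23868949]
0.87 [385.0, 258.3, 31.1, 53.4] [[ 0.607 -0.238  0.   ]
 [ 0.702 -0.143  0.151]]
0.76 [385.8, 260.4, 29.7, 53.5] [[ 0.607 -0.238  0.001]
 [ 0.706 -0.15   0.151]]
494 [ 0.606 -0.239  0.1  ] [ 0.636 -0.217  0.152]
```

The clip stays up (knob top at z 0.151). Now to the slice.

>>> play_rows(increments=[{"linear": [-0.6, -1, 0], "roll": 0}, {"linear": [-0.6, -1, 0], "roll": 0}, {"linear": [-0.6, -1, 0], "roll": 0}, {"linear": [-0.6, -1, 0], "roll": 0}, {"linear": [-0.6, -1, 0], "roll": 0}, {"linear": [-0.6, -1, 0], "roll": 0}, {"linear": [0, -1, 0], "roll": 0}, {"linear": [0, -1, 0], "roll": 0}, {"linear": [0, -1, 0], "roll": 0}, {"linear": [0, -1, 0], "roll": 0}])

```text
t: 10.05
tool_pos: [0.5206, 0.0228, 0.2354]
ee_rot: [[1.0, 0.007, -0.002], [0.007, -1.0, 0.0], [-0.002, -0.0, -1.0]]
contact_force: [-0.3, -0.1, -0.0]
opening: 0.699
grip_force: 0.0
```

>>> play_rows(gripper=-1, increments=[{"linear": [0, -1, 0], "roll": 0}, {"linear": [0, -1, 0], "roll": 0}, {"linear": [0, -1, 0], "roll": 0}, {"linear": [0, -1, 0], "roll": 0}, {"linear": [0, -1, 0], "roll": 0}, {"linear": [0, -1, 0], "roll": 0}, {"linear": [0, -1, 0], "roll": 0}, {"linear": [0, -0.3, 0], "roll": 0.67}, {"linear": [0, 0, 0], "roll": 0}])

```text
t: 11.18
tool_pos: [0.5194, 0.2048, 0.2354]
ee_rot: [[0.996, -0.085, -0.002], [-0.085, -0.996, -0.001], [-0.002, 0.001, -1.0]]
contact_force: [-0.4, 0.0, 0.4]
opening: 1.001
grip_force: 0.0
```

Run:
```python
from h import *
s=read_state(); print(s['t'],s['tool_pos'],s['ee_rot'])
p=camera('wrist'); save(p,'w4')
P,u,v=wworld(p)
m=(P[:,0]>.46)&(P[:,0]<.7)&(P[:,1]<.28)&(P[:,1]>.1)&(P[:,2]>.031)&(P[:,2]<.044); S=P[m]
print(rectfit(S,.031,.044),np.median(S[:,2]))
c=p['img'][v[m].min()-30:v[m].max()+30,u[m].min()-40:u[m].max()+40,::-1]; cv2.imwrite('pics/w4c.png',cv2.resize(c,None,fx=3,fy=3,interpolation=cv2.INTER_CUBIC)); print(c.shape,u[m].min(),v[m].min())
r=cv2.minAreaRect((S[:,:2]*1000).astype(np.float32)); 
a=np.radians(r[2]); a=a if abs(a)<.5 else a-np.pi/2; c0=np.array(r[0]); ax=np.array([np.cos(a),np.sin(a)]); ay=np.array([-ax[1],ax[0]])
L=(S[:,:2]*1000-c0); X=L@ax; Y=L@ay; print(np.degrees(a))
for x in range(-55,56,5):
    y=Y[(X>=x)&(X<x+5)]; print(x,np.round([y.min(),y.max(),(y.min()+y.max())/2],1) if len(y) else '')
```

```text
11.175 [0.51940987 0.20478036 0.23536898] [[ 9.96419632e-01 -8.45264748e-02 -1.78640823e-03]
 [-8.45277133e-02 -9.96420930e-01 -6.29386635e-04]
 [-1.72681472e-03  7.78134202e-04 -9.99998206e-01]]
(array([584.8, 201.4]), array([ 40.3, 109.7]), 85.61, 3556) 0.037315415173256955
(161, 118, 3) 268 76
-4.3930664062500036
-55 [-19.   19.1   0. ]
-50 [-20.1  19.   -0.5]
-45 [-20.1  18.8  -0.6]
-40 [-13.6  13.4  -0.1]
-35 [-13.6  13.3  -0.1]
-30 [-13.6  13.2  -0.2]
-25 [-13.6  13.1  -0.2]
-20 [-13.6  13.1  -0.3]
-15 [-20.   19.4  -0.3]
-10 [-19.9  19.3  -0.3]
-5 [-20.   19.2  -0.4]
0 [-20.   19.1  -0.4]
5 [-20.   20.1   0.1]
10 [-20.  20.   0.]
15 [-19.9  20.    0. ]
20 [-18.9  19.9   0.5]
25 [-18.9  19.9   0.5]
30 [-18.9  18.7  -0.1]
35 [-19.   18.6  -0.2]
40 [-20.1  18.6  -0.8]
45 [-20.1  19.6  -0.3]
50 [-20.1  19.6  -0.3]
55
```

View pics/w4c.png

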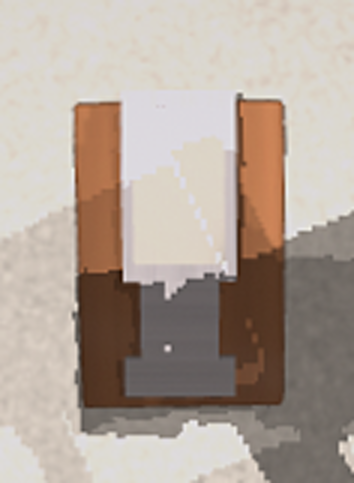

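The crop shows the 110 x 40 mm holder on its rest, with the stone at crop (185,220) and the waist at (180,320), nearer the robot. This is the right one.

>>> play_rows(increments=[{"linear": [0.5, -0.08, 0.28], "roll": 0}, {"linear": [0.5, 0, 1], "roll": 0}, {"linear": [0.54, 0, 1], "roll": 0}, {"linear": [0, 0, 1], "roll": 0}, {"linear": [0, 0, 1], "roll": 0}, {"linear": [0, 0, 1], "roll": 0}, {"linear": [0, 0, 1], "roll": 0}, {"linear": [0, 0, 1], "roll": 0}, {"linear": [0, 0, 0.6], "roll": 0}, {"linear": [0, 0, 0.4], "roll": 0}])

```text
t: 12.48
tool_pos: [0.5588, 0.2028, 0.0285]
ee_rot: [[0.996, -0.086, -0.001], [-0.086, -0.996, -0.0], [-0.001, 0.0, -1.0]]
contact_force: [-0.0, -0.2, -0.0]
opening: 0.999
grip_force: 0.0
```

>>> play_rows(gripper=1, increments=[{"linear": [0, 0, 0], "roll": 0}, {"linear": [0, 0, 0], "roll": 0}, {"linear": [0, 0, 0], "roll": 0}, {"linear": [0, 0, 0], "roll": 0}, {"linear": [0, 0, 0], "roll": 0}, {"linear": [0, 0, 0], "roll": 0}, {"linear": [0, 0, 0], "roll": 0}])

```text
t: 13.35
tool_pos: [0.5586, 0.2032, 0.0296]
ee_rot: [[0.996, -0.086, -0.0], [-0.086, -0.996, -0.0], [-0.0, 0.0, -1.0]]
contact_force: [0.6, 0.2, 0.8]
opening: 0.316
grip_force: 30.0
```

>>> play_rows(increments=[{"linear": [0, 0, -0.4], "roll": 0}, {"linear": [0, 0, -0.8], "roll": 0}, {"linear": [0, 0, -1], "roll": 0}, {"linear": [0, 0, -0.8], "roll": 0}, {"linear": [0, 0, 0], "roll": -0.66}, {"linear": [-0.6, 0.7, 0], "roll": 0}, {"linear": [-0.8, 0.9, 0], "roll": 0}, {"linear": [-0.8, 1, 0], "roll": 0}, {"linear": [-0.8, 1, 0], "roll": 0}, {"linear": [-0.86, 1, 0], "roll": 0}])

```text
t: 14.6
tool_pos: [0.4625, 0.087, 0.1055]
ee_rot: [[1.0, 0.006, 0.001], [0.006, -1.0, 0.0], [0.001, -0.0, -1.0]]
contact_force: [-0.8, 0.1, -1.1]
opening: 0.315
grip_force: 30.0
```

>>> play_rows(increments=[{"linear": [0, 1, 0], "roll": 0}, {"linear": [0, 1, 0], "roll": 0}, {"linear": [0, 1, 0], "roll": 0}, {"linear": [0, 1, 0], "roll": 0}, {"linear": [0, 1, 0], "roll": 0}, {"linear": [0, 1, 0], "roll": 0}, {"linear": [0, 1, 0], "roll": 0}, {"linear": [0, 1, 0], "roll": 0}, {"linear": [0, 1, 0], "roll": 0}, {"linear": [0, 1, 0], "roll": 0}])

```text
t: 15.85
tool_pos: [0.4645, -0.1634, 0.1055]
ee_rot: [[1.0, 0.006, 0.001], [0.006, -1.0, -0.0], [0.001, 0.0, -1.0]]
contact_force: [-0.0, -0.0, -0.5]
opening: 0.316
grip_force: 30.0
```

>>> play_rows(increments=[{"linear": [0, 1, 0], "roll": 0}, {"linear": [0, 0.9, 0], "roll": 0}, {"linear": [0, 0.7, 0], "roll": 0}, {"linear": [0, 0, 0], "roll": 0}, {"linear": [0, 0, 0], "roll": 0}])

```text
t: 16.48
tool_pos: [0.4644, -0.2268, 0.1046]
ee_rot: [[1.0, 0.006, -0.0], [0.006, -1.0, 0.0], [-0.0, -0.0, -1.0]]
contact_force: [-0.0, -0.5, -0.9]
opening: 0.315
grip_force: 30.0
```

```bash
cat > rel.py <<'E'
from h import *
s=read_state(); print(s['t'],s['tool_pos'],np.round(s['ee_rot'],4).tolist(),s['contact_force'])
p=camera('wrist'); save(p,'w%d'%int(s['t']*100))
P,u,v=wworld(p)
S=P[(P[:,0]>.40)&(P[:,0]<.72)&(abs(P[:,1]+.227)<.1)]
print('plate',rectfit(S,.005,.0125))
def edges(Q,x,w=.005):
    q=Q[(Q[:,0]>=x)&(Q[:,0]<x+w)][:,1]*1000
    return np.round([q.min(),q.max(),(q.min()+q.max())/2],1) if len(q) else None
Q=S[(S[:,2]>.0405)&(S[:,2]<.047)&(S[:,0]>.555)]
for x in (.575,.605,.615,.625):
    q=Q[(Q[:,0]>=x)&(Q[:,0]<x+.01)][:,1]*1000
    if len(q): print('rail',x,np.round([q.min(),q[q<-227].max(),q[q>-227].min(),q.max()],1))
T=S[(S[:,2]>s['tool_pos'][2]+.005-.001)&(S[:,2]<s['tool_pos'][2]+.018)&(abs(S[:,1]+.227)<.03)]
for x in np.arange(.435,.60,.01): 
    e=edges(T,x); 
    if e is not None: print('slice',round(x,3),e)
print('tip',np.round(T[:,0].max(),4),'zmed',np.median(T[:,2]))
q=S[(abs(S[:,1]+.227)<.016)&(S[:,2]>.0405)&(S[:,2]<.0475)&(S[:,0]>.58)&(S[:,0]<.64)]; print('stop x',np.round(np.percentile(q[:,0],[3,50,97]),4) if len(q) else '')
E
python3 rel.py
```

```text
16.475 [ 0.46440444 -0.22684198  0.10456998] [[1.0, 0.0058, -0.0003], [0.0058, -1.0, 0.0003], [-0.0003, -0.0003, -1.0]] [-0.01962762 -0.54892004 -0.91289836]
plate (array([ 564.8, -226.6]), array([146.2, 110.8]), 0.48, 10999)
rail 0.575 [-258.1 -247.8 -205.3 -195.1]
rail 0.605 [-258.  -227.3 -226.7 -194.6]
rail 0.615 [-257.4 -247.5 -205.  -194.4]
slice 0.435 [-242.8 -209.7 -226.3]
slice 0.445 [-240.7 -211.6 -226.2]
slice 0.455 [-240.2 -211.9 -226. ]
slice 0.465 [-240. -212. -226.]
slice 0.475 [-248.7 -203.1 -225.9]
slice 0.485 [-245.7 -206.2 -225.9]
slice 0.495 [-245.6 -206.  -225.8]
slice 0.505 [-245.7 -205.9 -225.8]
slice 0.515 [-245.7 -205.8 -225.7]
slice 0.525 [-245.8 -205.6 -225.7]
slice 0.535 [-245.7 -205.7 -225.7]
slice 0.545 [-245.5 -206.2 -225.8]
tip 0.5457 zmed 0.11229561055803114
stop x [0.5964 0.6015 0.6079]
```

>>> play_rows(increments=[{"linear": [0, 0.04, 0.4], "roll": -0.015}, {"linear": [0, 0, 0.8], "roll": 0}, {"linear": [0, 0, 0.8], "roll": 0}, {"linear": [0, 0, 0.5], "roll": 0}, {"linear": [0, 0, 0.16], "roll": 0}, {"linear": [0, 0, 0], "roll": 0}, {"linear": [0, 0, 0], "roll": 0}])

```text
t: 17.4
tool_pos: [0.465, -0.2286, 0.0385]
ee_rot: [[1.0, 0.008, 0.001], [0.008, -1.0, -0.0], [0.001, 0.0, -1.0]]
contact_force: [0.2, 0.4, -0.6]
opening: 0.315
grip_force: 30.0
```

>>> play_rows(increments=[{"linear": [0, 0, 0.04], "roll": 0}, {"linear": [0, 0, 0.04], "roll": 0}, {"linear": [0, 0, 0], "roll": 0}])

```text
t: 17.77
tool_pos: [0.4646, -0.2284, 0.036]
ee_rot: [[1.0, 0.008, 0.0], [0.008, -1.0, -0.0], [0.0, 0.0, -1.0]]
contact_force: [0.2, 0.0, -1.7]
opening: 0.315
grip_force: 30.0
```

```bash
python3 rel.py
```

```text
17.775 [ 0.46461653 -0.22840159  0.03602428] [[1.0, 0.0078, 0.0], [0.0078, -1.0, -0.0], [0.0, 0.0, -1.0]] [ 0.22420065  0.03512253 -1.72032468]
plate (array([ 553.4, -226.9]), array([123.2, 110.5]), 0.45, 20000)
rail 0.575 [-258.4 -247.9 -205.6 -195.2]
slice 0.435 [-244.4 -211.4 -227.9]
slice 0.445 [-242.3 -213.2 -227.7]
slice 0.455 [-241.6 -213.4 -227.5]
slice 0.465 [-241.6 -213.5 -227.5]
slice 0.475 [-250.3 -204.6 -227.5]
slice 0.485 [-247.1 -207.6 -227.4]
slice 0.495 [-247.1 -207.6 -227.3]
slice 0.505 [-247.  -207.4 -227.2]
slice 0.515 [-247.1 -207.1 -227.1]
slice 0.525 [-247.1 -207.  -227.1]
slice 0.535 [-246.8 -207.1 -227. ]
slice 0.545 [-246.7 -207.3 -227. ]
slice 0.555 [-256.8 -197.  -226.9]
slice 0.565 [-256.9 -197.1 -227. ]
slice 0.575 [-257. -197. -227.]
slice 0.585 [-257.  -197.1 -227. ]
slice 0.595 [-257. -197. -227.]
tip 0.5995 zmed 0.04384241808304573
stop x [0.5959 0.5966 0.5976]
```

>>> play_rows(increments=[{"linear": [0.1, 0, 0.02], "roll": 0}, {"linear": [0.1, 0, 0.02], "roll": 0}, {"linear": [0, 0, 0], "roll": 0}])

```text
t: 18.2
tool_pos: [0.4699, -0.2283, 0.0349]
ee_rot: [[1.0, 0.008, 0.0], [0.008, -1.0, -0.0], [0.0, 0.0, -1.0]]
contact_force: [0.0, 0.6, -0.9]
opening: 0.318
grip_force: 30.0
```

>>> play_rows(increments=[{"linear": [0.1, 0, 0.02], "roll": 0}, {"linear": [0.1, 0, 0.01], "roll": 0}, {"linear": [0, 0, 0], "roll": 0}])

```text
t: 18.58
tool_pos: [0.4745, -0.2282, 0.0344]
ee_rot: [[1.0, 0.008, -0.0], [0.008, -1.0, 0.0], [-0.0, -0.0, -1.0]]
contact_force: [-2.2, 0.9, 4.5]
opening: 0.314
grip_force: 30.0
```

>>> play_rows(increments=[{"linear": [0.15, 0, -0.015], "roll": 0}, {"linear": [0.15, 0, 0], "roll": 0}, {"linear": [0.15, 0, 0], "roll": 0}, {"linear": [0.15, 0, 0], "roll": 0}, {"linear": [0, 0, 0], "roll": 0}])

```text
t: 19.2
tool_pos: [0.4901, -0.2282, 0.0345]
ee_rot: [[1.0, 0.008, 0.0], [0.008, -1.0, -0.0], [0.0, 0.0, -1.0]]
contact_force: [-0.4, -1.0, -0.7]
opening: 0.314
grip_force: 30.0
```

>>> play_rows(increments=[{"linear": [0.15, 0, 0], "roll": 0}, {"linear": [0.15, 0, 0], "roll": 0}, {"linear": [0.15, 0, 0], "roll": 0}, {"linear": [0, 0, 0], "roll": 0}])

```text
t: 19.7
tool_pos: [0.5013, -0.2281, 0.0346]
ee_rot: [[1.0, 0.008, 0.0], [0.008, -1.0, -0.0], [0.0, 0.0, -1.0]]
contact_force: [0.1, -0.5, -0.5]
opening: 0.319
grip_force: 30.0
```

>>> play_rows(increments=[{"linear": [0.08, 0, 0], "roll": 0}, {"linear": [0.08, 0, 0], "roll": 0}, {"linear": [0.08, 0, 0], "roll": 0}, {"linear": [0, 0, 0], "roll": 0}])

```text
t: 20.2
tool_pos: [0.5071, -0.2281, 0.0346]
ee_rot: [[1.0, 0.008, 0.0], [0.008, -1.0, -0.0], [0.0, 0.0, -1.0]]
contact_force: [-0.3, -0.5, 0.7]
opening: 0.313
grip_force: 30.0
```

>>> play_rows(increments=[{"linear": [0.04, 0, 0], "roll": 0}, {"linear": [0.04, 0, 0], "roll": 0}, {"linear": [0, 0, 0], "roll": 0}])

```text
t: 20.58
tool_pos: [0.509, -0.2281, 0.0346]
ee_rot: [[1.0, 0.008, 0.0], [0.008, -1.0, -0.0], [0.0, 0.0, -1.0]]
contact_force: [-0.8, -0.5, -0.1]
opening: 0.315
grip_force: 30.0
```

>>> play_rows(increments=[{"linear": [0.04, 0, 0], "roll": 0}, {"linear": [0.04, 0, 0], "roll": 0}, {"linear": [0, 0, 0], "roll": 0}])

```text
t: 20.95
tool_pos: [0.511, -0.228, 0.0346]
ee_rot: [[1.0, 0.008, 0.0], [0.008, -1.0, -0.0], [0.0, 0.0, -1.0]]
contact_force: [0.3, -0.3, -0.7]
opening: 0.314
grip_force: 30.0
```

>>> play_rows(increments=[{"linear": [0.03, 0, 0], "roll": 0}, {"linear": [0.03, 0, 0], "roll": 0}, {"linear": [0, 0, 0], "roll": 0}])

```text
t: 21.32
tool_pos: [0.5125, -0.228, 0.0346]
ee_rot: [[1.0, 0.008, 0.0], [0.008, -1.0, -0.0], [0.0, 0.0, -1.0]]
contact_force: [-0.1, -0.2, -0.3]
opening: 0.313
grip_force: 30.0
```

>>> play_rows(increments=[{"linear": [0.03, 0, 0], "roll": 0}, {"linear": [0.03, 0, 0], "roll": 0}, {"linear": [0, 0, 0], "roll": 0}])

```text
t: 21.7
tool_pos: [0.514, -0.228, 0.0346]
ee_rot: [[1.0, 0.008, 0.0], [0.008, -1.0, -0.0], [0.0, 0.0, -1.0]]
contact_force: [0.2, 0.2, -1.2]
opening: 0.314
grip_force: 30.0
```

>>> play_rows(increments=[{"linear": [0.03, 0, 0], "roll": 0}, {"linear": [0, 0, 0], "roll": 0}])

```text
t: 21.95
tool_pos: [0.5147, -0.228, 0.0346]
ee_rot: [[1.0, 0.008, 0.0], [0.008, -1.0, -0.0], [0.0, 0.0, -1.0]]
contact_force: [0.8, -1.2, -0.9]
opening: 0.311
grip_force: 30.0
```

>>> play_rows(increments=[{"linear": [0.03, 0, 0], "roll": 0}, {"linear": [0, 0, 0], "roll": 0}])

```text
t: 22.2
tool_pos: [0.5152, -0.2279, 0.0346]
ee_rot: [[1.0, 0.008, -0.0], [0.008, -1.0, 0.0], [-0.0, -0.0, -1.0]]
contact_force: [-1.6, -0.7, -0.0]
opening: 0.317
grip_force: 30.0
```

>>> play_rows(increments=[{"linear": [0.03, 0, 0], "roll": 0}, {"linear": [0, 0, 0], "roll": 0}])

```text
t: 22.45
tool_pos: [0.5153, -0.2279, 0.0345]
ee_rot: [[1.0, 0.008, -0.002], [0.008, -1.0, 0.0], [-0.002, -0.0, -1.0]]
contact_force: [-5.0, -2.1, 2.4]
opening: 0.318
grip_force: 30.0
```

```bash
python3 rel.py | tail -4
```

```text
slice 0.585 [-257. -197. -227.]
slice 0.595 [-257.  -197.1 -227. ]
tip 0.6454 zmed 0.042745133109920216
stop x [0.5808 0.5941 0.6077]
```

Contact with the stop: 5 N, and the advance stalled at TCP x 0.515. Release, rise, and go over the raised knob.

>>> play_rows(gripper=-0.4, increments=[{"linear": [-0.02, 0, 0], "roll": 0}, {"linear": [0, 0, 0], "roll": 0}, {"linear": [0, 0, 0], "roll": 0}, {"linear": [0, 0, 0], "roll": 0}, {"linear": [0, 0, -0.2], "roll": 0}, {"linear": [0, 0, -0.6], "roll": 0}, {"linear": [0, 0, -1], "roll": 0}, {"linear": [0, 0, -1], "roll": 0}, {"linear": [0, 0, -1], "roll": 0}, {"linear": [0, 0, -1], "roll": 0}])

```text
t: 23.75
tool_pos: [0.5158, -0.228, 0.1566]
ee_rot: [[1.0, 0.008, 0.001], [0.008, -1.0, -0.0], [0.001, 0.0, -1.0]]
contact_force: [-0.4, 0.2, -1.0]
opening: 0.702
grip_force: 0.0
```

>>> play_rows(increments=[{"linear": [0, 0, -1], "roll": 0}, {"linear": [0, 0, -1], "roll": 0}, {"linear": [0, 0, -0.5], "roll": 0}, {"linear": [0, 0, 0], "roll": 0}, {"linear": [0, 0, 0], "roll": 0}])

```text
t: 24.38
tool_pos: [0.5151, -0.2277, 0.2164]
ee_rot: [[1.0, 0.008, -0.001], [0.008, -1.0, 0.001], [-0.001, -0.001, -1.0]]
contact_force: [-1.4, -0.0, -0.3]
opening: 0.7
grip_force: 0.0
```

Run:
```python
from h import *
s=read_state(); print(s['t'],s['tool_pos'])
p=camera('wrist'); save(p,'w9'); P,u,v=wworld(p)
cv2.imwrite('pics/w9c.png',cv2.resize(p['img'][20:250,190:400,::-1],None,fx=2.6,fy=2.6,interpolation=cv2.INTER_CUBIC))
S=P[(P[:,0]>.4)&(P[:,0]<.72)&(abs(P[:,1]+.227)<.04)]
K=S[(S[:,2]>.12)&(S[:,2]<.158)&(S[:,0]>.58)]; print('knob',np.round(np.percentile(K,[1,50,99],axis=0),4))
T=S[(S[:,2]>.0395)&(S[:,2]<.0455)&(abs(S[:,1]+.227)<.019)]
h=np.histogram(T[:,0],bins=np.arange(.45,.64,.005)); print(h[0].tolist())
print('slice rear',T[:,0].min())
```

```text
24.375 [ 0.51510969 -0.22771626  0.21638604]
knob [[ 0.6115 -0.2359  0.1201]
 [ 0.6246 -0.2262  0.1484]
 [ 0.6355 -0.2165  0.1518]]
[0, 0, 0, 0, 0, 0, 0, 128, 158, 168, 130, 130, 132, 125, 118, 145, 185, 184, 180, 182, 189, 184, 182, 196, 193, 195, 197, 195, 192, 120, 87, 52, 0, 0, 0, 0, 0]
slice rear 0.48607184106090134
```

View pics/w9c.png

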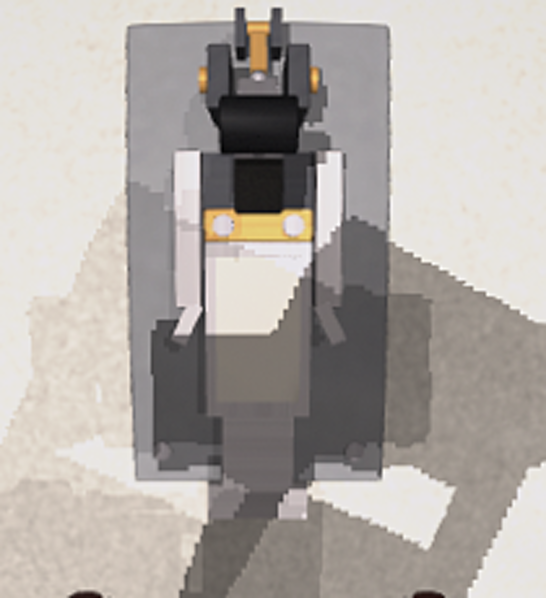

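The holder lies flat between the rails against the brass stop at crop (258,225). The raised knob is at (258,125). Next I pinch the knob.

>>> play_rows(increments=[{"linear": [1, 0.03, 0], "roll": 0}, {"linear": [1, 0, 0], "roll": 0}, {"linear": [1, 0, 0], "roll": 0}, {"linear": [1, 0, 0], "roll": 0}, {"linear": [0.56, 0, 0], "roll": 0}, {"linear": [0, 0, 0], "roll": 0}, {"linear": [0, 0, 0.8], "roll": 0}, {"linear": [0, 0, 0.8], "roll": 0}, {"linear": [0, 0, 0.8], "roll": 0}, {"linear": [0, 0, 0.74], "roll": 0}])

```text
t: 25.68
tool_pos: [0.629, -0.2277, 0.1366]
ee_rot: [[1.0, 0.008, -0.001], [0.008, -1.0, 0.0], [-0.001, -0.001, -1.0]]
contact_force: [-0.1, -0.9, -0.2]
opening: 0.7
grip_force: 0.0
```

>>> play_rows(gripper=1, increments=[{"linear": [0, 0, 0], "roll": 0}, {"linear": [0, 0, 0], "roll": 0}, {"linear": [0, 0, 0], "roll": 0}, {"linear": [0, 0, 0], "roll": 0}, {"linear": [0, 0, 0], "roll": 0}, {"linear": [0, 0, 0], "roll": 0}])

```text
t: 26.42
tool_pos: [0.6299, -0.2274, 0.1393]
ee_rot: [[1.0, 0.008, 0.001], [0.008, -1.0, 0.0], [0.001, -0.0, -1.0]]
contact_force: [-0.5, 3.6, 5.4]
opening: 0.228
grip_force: 30.0
```

Run:
```python
import numpy as np
kn=lambda t:np.array([-90*np.cos(t)+14*np.sin(t), 90*np.sin(t)+14*np.cos(t)])
ths=[1.1,1.05,1.0,.95,.9,.85,.8,.75,.7,.65,.6,.55,.5,.45,.4,.35,.3,.26,.22,.18,.15,.12,.1,.08,.07]
K=np.array([kn(t) for t in ths]); D=np.diff(K,axis=0)/25
for t,d,k in zip(ths[1:],D,K[1:]): print(t,np.round([d[0],-d[1]],3),np.round(k-K[0],1))
```

```text
1.05 [-0.172  0.061] [-4.3 -1.5]
1.0 [-0.168  0.069] [-8.5 -3.3]
0.95 [-0.165  0.078] [-12.6  -5.2]
0.9 [-0.161  0.086] [-16.6  -7.4]
0.85 [-0.156  0.094] [-20.5  -9.7]
0.8 [-0.151  0.102] [-24.3 -12.2]
0.75 [-0.146  0.109] [-28. -15.]
0.7 [-0.14   0.116] [-31.5 -17.9]
0.65 [-0.134  0.123] [-34.8 -20.9]
0.6 [-0.128  0.13 ] [-38.  -24.2]
0.55 [-0.121  0.136] [-41.1 -27.6]
0.5 [-0.114  0.142] [-43.9 -31.1]
0.45 [-0.107  0.147] [-46.6 -34.8]
0.4 [-0.1    0.152] [-49.1 -38.6]
0.35 [-0.092  0.157] [-51.4 -42.5]
0.3 [-0.084  0.162] [-53.5 -46.6]
0.26 [-0.061  0.132] [-55.  -49.9]
0.22 [-0.056  0.135] [-56.4 -53.3]
0.18 [-0.051  0.137] [-57.7 -56.7]
0.15 [-0.034  0.104] [-58.6 -59.3]
0.12 [-0.031  0.105] [-59.3 -61.9]
0.1 [-0.019  0.07 ] [-59.8 -63.6]
0.08 [-0.018  0.071] [-60.2 -65.4]
0.07 [-0.008  0.035] [-60.5 -66.3]
```

>>> play_rows(increments=[{"linear": [-0.172, -0.02, 0.061], "roll": 0}, {"linear": [-0.168, 0, 0.069], "roll": 0}, {"linear": [-0.165, 0, 0.078], "roll": 0}, {"linear": [-0.161, 0, 0.086], "roll": 0}, {"linear": [-0.156, 0, 0.094], "roll": 0}, {"linear": [-0.151, 0, 0.102], "roll": 0}, {"linear": [-0.146, 0, 0.109], "roll": 0}, {"linear": [-0.14, 0, 0.116], "roll": 0}, {"linear": [-0.134, 0, 0.123], "roll": 0}, {"linear": [-0.128, 0, 0.13], "roll": 0}])

```text
t: 27.68
tool_pos: [0.5919, -0.2276, 0.1153]
ee_rot: [[1.0, 0.008, 0.001], [0.008, -1.0, -0.0], [0.001, 0.0, -1.0]]
contact_force: [-1.9, 2.9, 8.0]
opening: 0.222
grip_force: 30.0
```

>>> play_rows(increments=[{"linear": [-0.121, 0, 0.136], "roll": 0}, {"linear": [-0.114, 0, 0.142], "roll": 0}, {"linear": [-0.107, 0, 0.147], "roll": 0}, {"linear": [-0.1, 0, 0.152], "roll": 0}, {"linear": [-0.092, 0, 0.157], "roll": 0}, {"linear": [-0.084, 0, 0.162], "roll": 0}, {"linear": [-0.061, 0, 0.132], "roll": 0}, {"linear": [-0.056, 0, 0.135], "roll": 0}, {"linear": [0, 0, 0], "roll": 0}])

```text
t: 28.8
tool_pos: [0.5728, -0.2277, 0.0848]
ee_rot: [[1.0, 0.008, -0.001], [0.008, -1.0, 0.0], [-0.001, -0.0, -1.0]]
contact_force: [-4.4, 0.5, 0.2]
opening: 0.224
grip_force: 30.0
```

>>> play_rows(increments=[{"linear": [-0.03, 0, 0.07], "roll": 0}, {"linear": [-0.025, 0, 0.07], "roll": 0}, {"linear": [-0.025, 0, 0.07], "roll": 0}, {"linear": [-0.02, 0, 0.07], "roll": 0}, {"linear": [-0.02, 0, 0.07], "roll": 0}, {"linear": [0, 0, 0], "roll": 0}])

```text
t: 29.55
tool_pos: [0.5701, -0.2277, 0.0764]
ee_rot: [[1.0, 0.008, -0.0], [0.008, -1.0, 0.0], [-0.0, -0.0, -1.0]]
contact_force: [-4.4, 0.8, 0.5]
opening: 0.224
grip_force: 30.0
```

>>> play_rows(increments=[{"linear": [-0.01, 0, 0.04], "roll": 0}, {"linear": [-0.01, 0, 0.04], "roll": 0}, {"linear": [0, 0, 0], "roll": 0}])

```text
t: 29.92
tool_pos: [0.5697, -0.2278, 0.0745]
ee_rot: [[1.0, 0.008, -0.0], [0.008, -1.0, 0.0], [-0.0, -0.0, -1.0]]
contact_force: [-5.2, 1.4, -0.7]
opening: 0.225
grip_force: 30.0
```

>>> play_rows(increments=[{"linear": [-0.02, 0, 0.03], "roll": 0}, {"linear": [-0.01, 0, 0.03], "roll": 0}, {"linear": [0, 0, 0], "roll": 0}])

```text
t: 30.3
tool_pos: [0.5693, -0.2278, 0.0731]
ee_rot: [[1.0, 0.008, 0.001], [0.008, -1.0, -0.0], [0.001, 0.0, -1.0]]
contact_force: [-1.8, 1.9, -0.8]
opening: 0.224
grip_force: 30.0
```

>>> play_rows(increments=[{"linear": [-0.01, 0, 0.03], "roll": 0}, {"linear": [0, 0, 0.03], "roll": 0}, {"linear": [0, 0, 0], "roll": 0}])

```text
t: 30.68
tool_pos: [0.5689, -0.2278, 0.0715]
ee_rot: [[1.0, 0.008, 0.0], [0.008, -1.0, -0.0], [0.0, 0.0, -1.0]]
contact_force: [-1.4, 2.0, -1.4]
opening: 0.226
grip_force: 30.0
```

>>> play_rows(increments=[{"linear": [0, 0, 0.03], "roll": 0}, {"linear": [0, 0, 0], "roll": 0}])

```text
t: 30.92
tool_pos: [0.5687, -0.2278, 0.0708]
ee_rot: [[1.0, 0.008, -0.0], [0.008, -1.0, 0.0], [-0.0, -0.0, -1.0]]
contact_force: [-1.8, 2.8, -0.4]
opening: 0.227
grip_force: 30.0
```

>>> play_rows(increments=[{"linear": [0, 0, 0.03], "roll": 0}, {"linear": [0, 0, 0], "roll": 0}])

```text
t: 31.18
tool_pos: [0.5686, -0.2278, 0.0702]
ee_rot: [[1.0, 0.008, -0.0], [0.008, -1.0, 0.0], [-0.0, -0.0, -1.0]]
contact_force: [-2.9, 2.9, 1.7]
opening: 0.227
grip_force: 30.0
```

>>> play_rows(increments=[{"linear": [0, 0, 0.03], "roll": 0}, {"linear": [0, 0, 0], "roll": 0}])

```text
t: 31.42
tool_pos: [0.5686, -0.2278, 0.07]
ee_rot: [[1.0, 0.008, -0.0], [0.008, -1.0, 0.0], [-0.0, -0.0, -1.0]]
contact_force: [-4.8, 3.0, 8.0]
opening: 0.227
grip_force: 30.0
```

Run:
```python
from h import *
s=read_state(); print(s['contact_force'],s['tool_pos'])
p=camera('side'); cv2.imwrite('pics/s11c.png',cv2.resize(p['img'][250:400,260:460,::-1],None,fx=4,fy=4,interpolation=cv2.INTER_CUBIC))
```

```text
[-4.76519417  2.99939948  8.00248178] [ 0.56860732 -0.22781164  0.07002324]
```

View pics/s11c.png

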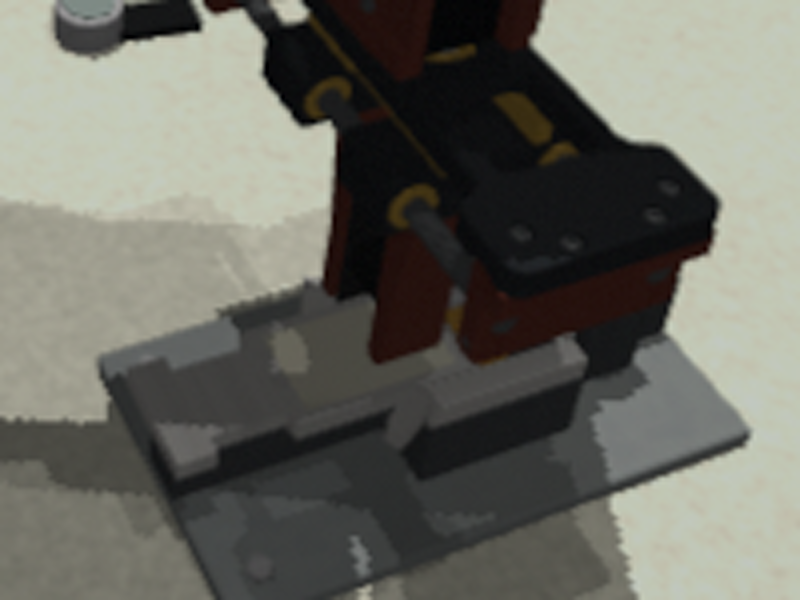

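The foot is firmly on the holder: the force went to 8 N while the position stalled. The holder sits flat between the rails. I'll ease off and let go.

>>> play_rows(gripper=-0.4, increments=[{"linear": [0, 0, -0.03], "roll": 0}, {"linear": [0, 0, 0], "roll": 0}, {"linear": [0, 0, 0], "roll": 0}, {"linear": [0, 0, 0], "roll": 0}, {"linear": [0, 0, -0.3], "roll": 0}, {"linear": [0, 0, -0.8], "roll": 0}, {"linear": [0, 0, -1], "roll": 0}, {"linear": [-1, 0, -1], "roll": 0}, {"linear": [-1, 0, -1], "roll": 0}, {"linear": [-0.5, 0, -1], "roll": 0}])

```text
t: 32.72
tool_pos: [0.5052, -0.2283, 0.1998]
ee_rot: [[1.0, 0.008, 0.001], [0.008, -1.0, -0.0], [0.001, 0.0, -1.0]]
contact_force: [-0.6, 0.4, -0.3]
opening: 0.703
grip_force: 0.0
```

>>> play_rows(increments=[{"linear": [0, 0, -1], "roll": 0}, {"linear": [0, 0, 0], "roll": 0}, {"linear": [0, 0, 0], "roll": 0}, {"linear": [0, 0, 0], "roll": 0}])

```text
t: 33.22
tool_pos: [0.5057, -0.228, 0.2216]
ee_rot: [[1.0, 0.008, -0.002], [0.008, -1.0, 0.001], [-0.002, -0.001, -1.0]]
contact_force: [0.0, 0.1, 0.7]
opening: 0.699
grip_force: 0.0
```

Run:
```python
from h import *
s=read_state(); print(s['t'],s['tool_pos'],s['contact_force'])
p=camera('wrist'); P,u,v=wworld(p)
cv2.imwrite('pics/w12c.png',cv2.resize(p['img'][20:250,190:400,::-1],None,fx=2.6,fy=2.6,interpolation=cv2.INTER_CUBIC))
S=P[(P[:,0]>.4)&(P[:,0]<.72)&(abs(P[:,1]+.227)<.04)]
K=S[(S[:,2]>.07)&(S[:,0]<.59)&(S[:,2]<.1)]; print('knob top',K[:,2].max(), np.median(K,0))
T=S[(S[:,2]>.0395)&(S[:,2]<.0455)&(abs(S[:,1]+.227)<.019)]; print('rear',T[:,0].min(),'front',np.percentile(T[:,0],99))
```

```text
33.225 [ 0.50573841 -0.22797193  0.22158961] [0.04006347 0.08568448 0.70958226]
knob top 0.08559876615069477 [ 0.56829549 -0.22684142  0.08282905]
rear 0.4872116172905314 front 0.6464574960745267
```

View pics/w12c.png

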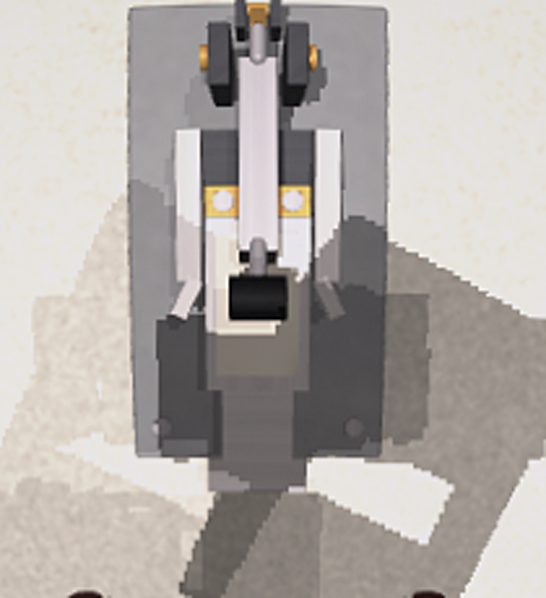

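The clip is down on the holder with the knob at crop (258,298), the holder is still against the stop at (258,215), and the arm is clear.

```bash
python3 -c "from bench import hand_in; print(hand_in())"
```

```text
the job is handed in; nothing more can be done
None
```

The holder is in the slot plain end first, flat against the back stop and clamped under the clip; I handed the job in at about 33 s (the verdict was not reported). Measured forces were 5 N at the stop and 8 N at the knob while seating the clip, and I kept clear of the jar, loupe and cup.

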